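# Snap the control knob back onto the gas hob

### The job

The hob has been cleaned and one of its three control knobs still lies on the worktop. Pick it up, push it onto the bare spindle with its red pointer turned to the white off dot like the other two, and press it straight down past the click until it sits fully home; then keep pressing, so that the knob stays pushed fully in, and finish like that, with the knob still in your grip and held down. Do not push the other knobs in, and leave the milk pan, pepper mill and mug where they stand.

Things in the scene. Friction and masses are not known exactly. Their poses are not given: they have to be found in the camera images.
- knob: the loose hob knob, right way up on the worktop, 60 g: aluminium round body 44 mm across, 18 mm high, and on it a black bar grip, 42 mm long (knob's x), 16 mm wide (y), 16 mm high; 34 mm high in all. A red line on the bar's +x end is the pointer. Origin: centre of the underside; z up its axis, x along the bar to the pointer
- knob_grip (a point): middle of the loose knob's bar grip, 26 mm above its underside, same axes: grip across the 16 mm wide bar (fingers close along y). The round body's top, 8 mm lower, stops fingertips
- knob_socket (a point): floor of the loose knob's socket, 18 mm above the underside, on the axis. The socket is a D-shaped hole open below: it takes the spindle only with the pointer within about 10 degrees of the spindle's x (not half a turn round), with 1 mm of play all round; the tapered spindle tip finds it from up to 2 mm off centre
- spindle_tip (a point): centre of the top of the bare spindle, a brass D-shaped stud 10 mm in diameter, in the row with the two fitted knobs; x points level to the white off dot on the glass, 35 mm away (the stud's flat faces it), z up. Sprung out, the tip is 29 mm above the glass. Home = socket floor on the tip: the knob's origin is 18 mm below the tip
- spring_ears (a point): on the spindle's axis 11.7 mm below its tip, between two small spring ears at its sides. The socket's lips meet them with the knob's origin 11 mm below the tip; it takes about 10 to 16 N down to pass; midway (15 mm) the force drops and the ears snap the knob the last 3 mm home and hold it there
- spindle (a joint): how far the bare spindle is pushed in: 0 (sprung out) to 0.005 m (on its stop). Its spring gives 3 N at 0 and 5.5 N at the stop, so it goes down to its stop before the knob clicks; at the click it springs some 4 mm out again, and must be pressed in again. Knob home and spindle on its stop: the knob's underside is 6 mm above the glass
- fitted_1 (a joint): how far the first fitted knob is pushed in, 0 (out) to 0.005 m; the same spring; to stay out
- fitted_2 (a joint): how far the second fitted knob is pushed in, 0 (out) to 0.005 m; the same spring; to stay out
- fitted_1_top (a point): centre of the bar top of the first fitted knob, the same shape as the loose one, its bar along x and its top 45 mm above the glass; the three knob places stand in a row 85 mm apart along the hob's near edge
- fitted_2_top (a point): the same on the second fitted knob; which places the two have varies
- hob: gas hob, black glass 510 mm deep (x) and 450 mm wide (y), its surface 10 mm above the worktop; origin under its middle, on the worktop. The knob row is 205 mm from its middle towards the robot; the nearest cast iron pan support begins 70 mm beyond the knobs' axes and is 45 mm above the glass
- milk_pan: small steel milk pan, 124 mm across, 64 mm high, on the front right pan support behind the knobs; its black handle reaches 200 mm from its middle along its x, rising to 74 mm above its base; origin: middle of its base, 55 mm above the worktop
- pepper_mill: dark wooden pepper mill, 56 mm across, 150 mm high, on the worktop; origin: middle of its base
- mug: blue mug, 82 mm across and 92 mm high, handle on its +y side, on the worktop; origin: middle of its base
Things that resemble listed ones, but are neither listed nor needed, are in the scene too. What is shaped like the knob but orange or turquoise is not meant.

How it is judged (in metres and radians):
On the way, in this order (a step that is already met when the one before it is completed fails the run):
1. the knob is lifted off the worktop in the fingers (height (world z) of knob above 0.03 m and contact force between the fingers and knob above 1 N), for 0.2 s.
2. the knob has snapped fully home on the bare spindle (z of knob in the frame of spindle_tip below -0.0165 m and horizontal distance between knob and spindle_tip below 0.003 m), for 0.2 s.
At the end, for the whole second after the job is handed in: Knob home on the spindle (underside 16.5 mm or more below the tip, 3 mm of its axis, pointer within 14, tilt within 7 degrees), at rest, still held and pressed so the spindle is in by 4 of 5 mm; other knobs out (under 2 mm); pan, mill and mug within 30 mm of their places (all of step 2 and angle between the x axis of knob and the x axis of spindle_tip, either way round below 0.25 rad and angle between knob's own z axis and vertical below 0.12 rad and value of joint spindle above 0.004 m and contact force between the fingers and knob above 2 N and linear speed of knob below 0.02 m/s and value of joint each of fitted_1, fitted_2 below 0.002 m and distance of each of milk_pan, pepper_mill, mug from where it was at the start of the episode below 0.03 m); the arm keeps its last pose, push and grip.
It fails at once if another knob is pushed in by 2.5 mm or more (value of joint any of fitted_1, fitted_2 above 0.0025 m).
It fails at once if the milk pan, pepper mill or mug is knocked over or moved by more than 30 mm (distance of any of milk_pan, pepper_mill, mug from where it was at the start of the episode above 0.03 m or angle between any of milk_pan, pepper_mill, mug's own z axis and vertical above 0.4 rad).
It also fails if it takes over 48 s, if anything falls off the work surface, if the arm or the gripper's body presses on something with over 40 N, if the wrist force passes 120 N, or if a joint passes its speed limit or range.

### The arm

A 6-joint arm with a two-finger parallel gripper is mounted at the origin on the work surface. World frame = base frame: x ahead of the robot, y to its left, z up, the work surface at z = 0. Lengths are in mm, angles in rad, forces in N, time in s.
With the tool pointing down it reaches from about 350 to 775 mm from the base axis. Payload 7.3 kg.
Tool frame: the origin (TCP) lies at the very end of the fingers, on their centre line; the grasp point (between the pads) lies 19 mm behind it; z points along the fingers, y is the line along which they close (so a half turn about z gives the same grasp; the last joint's range is limited). The gripper opens to 92 mm and grips with 3 to 60 N. Pads are 19 mm wide; open, the fingers measure 130 mm over their backs; the gripper's body (75 mm by 190 mm) begins 47 mm behind the grasp point.
Start: joints at [-1.425, 0.342, 1.524, -0, 1.275, -0.146], TCP at [151.053, -502.824, 188.941] pointing down, gripper open.
Joint ranges: [-2.53, 2.53], [-0.77, 2.02], [0.04, 2.7], [-1, 4.14], [0.28, 2.66], [-3.11, 3.11]. Speed limits (rad/s): [2.57, 2.57, 3.14, 3.14, 3.14, 3.14].

### API

Orientations are given as [roll, pitch, yaw] about the fixed x, y, z axes, in that order (R = Rz(yaw) Ry(pitch) Rx(roll)).
In Python, from plant import get_obs, vision, workorder gives the robot as it stands.
- The arm moves only by the shell command python3 -m pendant 'ROWS' [OPENING]. ROWS is a JSON object of lists of equal length, an entry for each row: "dp": the shift along the tool's x, y, z in m, a list of three; "rotation": the turn, a rotation vector about the tool's x, y, z in rad, a list of three. A call has 1 to 8 rows; each row is the pose to reach, as a shift and turn from the pose commanded when the call began, along the tool's axes at that moment; what a row does not reach only later rows make up. A row lasts 1/8 s, in which the tool goes at most 62.5 mm and 10.7 degrees, less where a joint would pass 70% of its speed; a pose out of reach is approached as far as the arm can. A call with a gripper value outside its range is refused whole. OPENING is the finger opening in m, from 0 to 0.0918, set as the call begins (- or left out, the last holds). The fingers move at their own pace and stop on an object; the grip force is fixed at half the most. Time passes only in rows, so rows that repeat a pose let the fingers close. It gives the time, the measured TCP pose, the force, the opening and the grip force at its end, in the units of the state.
- get_obs(): the state, without advancing time (a new reading comes with each control period).
- vision.capture(name): name is "scene" or "side" or "wrist"; returns a dict with "pixels" (420x560x3 uint8, red, green, blue), "vfov" (degrees; the focal length in pixels is half the picture's height over the tangent of half this angle, whatever the lens; pixels are square), "cx", "cy" (the principal point, pixels), "pose" (4x4, takes a point from camera to world coordinates); the wrist camera has in their place "T_tool_cam" (4x4, takes a point from camera to tool coordinates, whose origin is the TCP and whose axes are the flange's). Camera axes: x right, y up, looking along -z (the intrinsics and any distortion apply to the point x, -y, -z); pixel columns grow to the right and rows downward; lengths in mm; the calibration is good to about 2 mm. A picture is of the moment at which its call begins: read the wrist's pose just before it. There is no depth.
- workorder.close_job(): hands the job in; it is judged then, once.
The state is a dict: "time": time; "joint_positions": joint angles; "dq": joint speeds; "tau": joint torques, N m; "tool_pos": TCP position; "tcp_rot": TCP orientation; "contact_force": force on the tool from outside, world axes, zero at the start; "moment": the same for the moment, N m; "grip_width": finger opening in mm; "finger_force": force on a finger pad.
Only numpy, scipy, OpenCV 4.12 (cv2) and the standard library are available. Lean on these libraries where they do the work, as an engineer would, in place of code of your own. Each camera call takes 0.05 s, during which the arm holds its last target. There are 200 camera calls.

## Working session

There is one attempt and no reset: what is moved stays moved. The work goes in short steps, Python scripts to look and compute and a shell command to move; the robot and the scene stay as the last step left them, time stands still between calls to the robot, and variables do not carry over. Pictures are saved under pics/ and viewed, at most 10 in all, crops included, and the job is handed in when it is done.

```bash
mkdir -p pics; ls
python3 - <<'E'
from plant import get_obs, vision
import cv2,numpy as np
o=get_obs();print(o)
for n in("scene","side"):
    c=vision.capture(n);print(n,{k:v for k,v in c.items() if k!='pixels'})
    cv2.imwrite(f"pics/{n}0.png",c["pixels"][:,:,::-1])
    np.save(f"pics/{n}0.npy",c,allow_pickle=True)
E
```

```text
pics
{'time': 0.0, 'joint_positions': array([-1.42495702e+00,  3.42736210e-01,  1.52502280e+00, -3.43526062e-05,
        1.27539076e+00, -1.45998965e-01]), 'dq': array([ 7.70147747e-04, -1.15218454e-03, -2.26038874e-04,  3.59245807e-04,
        6.46943559e-04, -8.40492744e-05]), 'tau': array([-1.53935867e-03, -4.31251645e+01, -2.44219530e+01,  7.17326417e-02,
        5.61624987e-02, -1.17650461e-04]), 'tool_pos': array([ 150.99127978, -502.33035718,  188.23598986]), 'tcp_rot': array([-3.14004732e+00, -1.94031174e-04,  2.91848152e-01]), 'contact_force': array([-0.23832568, -0.92029056, -0.44150666]), 'moment': array([-0.06597925,  0.05813157,  0.03441628]), 'finger_force': 0.0, 'grip_width': 92.06598242184866}
scene {'vfov': 53.366475659424005, 'cx': 279.2614880801503, 'cy': 217.10625856075296, 'pose': array([[-5.96372680e-01, -6.29685372e-01,  4.97831254e-01,
         1.00123772e+03],
       [ 8.02688854e-01, -4.63566523e-01,  3.75228841e-01,
         4.51238495e+02],
       [-5.49820842e-03,  6.23379828e-01,  7.81899840e-01,
         7.80672128e+02],
       [ 0.00000000e+00,  0.00000000e+00,  0.00000000e+00,
         1.00000000e+00]])}
side {'vfov': 57.69766561140067, 'cx': 282.590068403844, 'cy': 211.2413704281445, 'pose': array([[ 9.47198192e-01,  1.94719340e-01, -2.54754714e-01,
         3.32497048e+02],
       [-3.20648462e-01,  5.76159390e-01, -7.51814420e-01,
        -4.98936337e+02],
       [ 3.86513330e-04,  7.93803966e-01,  6.08173589e-01,
         5.73753760e+02],
       [ 0.00000000e+00,  0.00000000e+00,  0.00000000e+00,
         1.00000000e+00]])}
```

View pics/scene0.png

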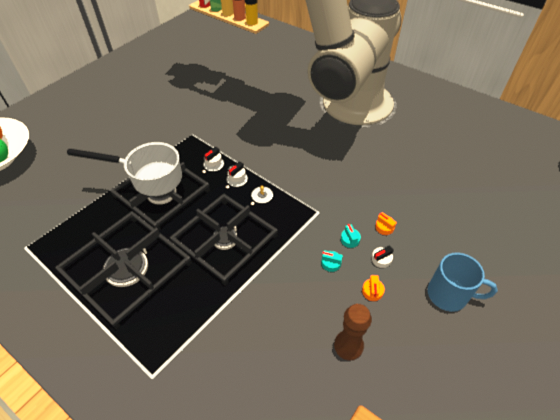

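View pics/side0.png

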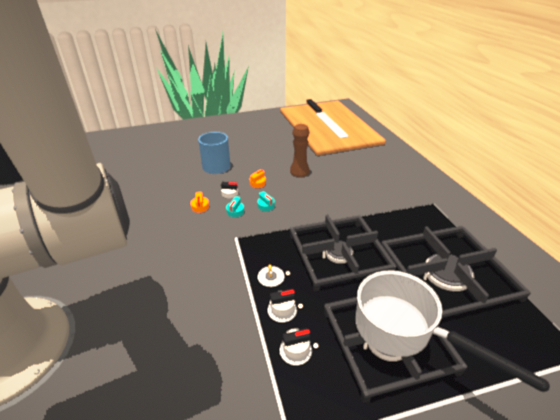

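The scene view shows five knob-shaped things lying loose. Orange ones are at (386,224) and (374,289), and turquoise ones at (351,236) and (332,261). The aluminium one with a black bar and red pointer is at (383,257), or (229,188) in the side view. Only that last one fits the description. The bare spindle is at (262,193) in scene and (269,268) in side. I'll confirm with one enlarged crop.

```bash
cat > h.py <<'E'
import numpy as np,cv2
from scipy.spatial.transform import Rotation as R
def f(c): return c["pixels"].shape[0]/2/np.tan(np.radians(c["vfov"])/2)
def ray(c,u,v,pose=None):
    P=c["pose"] if pose is None else pose
    d=P[:3,:3]@np.array([(u-c["cx"])/f(c),-(v-c["cy"])/f(c),-1]);return P[:3,3],d
def onz(c,u,v,z,pose=None):
    o,d=ray(c,u,v,pose);return o+d*(z-o[2])/d[2]
def tri(rs):
    A=0;b=0
    for o,d in rs:
        d=d/np.linalg.norm(d);M=np.eye(3)-np.outer(d,d);A=A+M;b=b+M@o
    x=np.linalg.solve(A,b)
    return x,[np.linalg.norm(np.cross(x-o,d/np.linalg.norm(d))) for o,d in rs]
def load(n): return np.load(f"pics/{n}.npy",allow_pickle=True).item()
E
python3 - <<'E'
from h import *
s,t=load("scene0"),load("side0")
a=s["pixels"][145:305,185:405];b=t["pixels"][165:365,185:325]
a=cv2.resize(a,None,fx=2.1,fy=2.1,interpolation=3);b=cv2.resize(b,None,fx=2.1,fy=2.1,interpolation=3)
z=np.zeros((420,a.shape[1]+b.shape[1],3),np.uint8);z[:a.shape[0],:a.shape[1]]=a;z[:b.shape[0],a.shape[1]:]=b
cv2.imwrite("pics/crop0.png",z[:,:,::-1]);print(z.shape)
print("knob",tri([ray(s,383,257),ray(t,229.5,188)]))
print("spin",tri([ray(s,262,187),ray(t,269,266)]))
# hob corners check
print(onz(s,318,214,10),onz(s,195,137,10),onz(s,34,246,10),onz(t,238,234,10))
E
```

```text
(420, 756, 3)
knob (array([467.63711936, 331.70412873,  14.0391872 ]), [np.float64(0.6901016750513557), np.float64(0.6901016750514994)])
spin (array([476.76243642,   5.79523387,  37.14613802]), [np.float64(1.1433675816006488), np.float64(1.1433675816006044)])
[448.52951752 149.76002416  10.        ] [ 420.52202966 -278.28154707   10.        ] [ 903.48465641 -312.44585357   10.        ] [446.29445255 150.2174171   10.        ]
```

View pics/crop0.png

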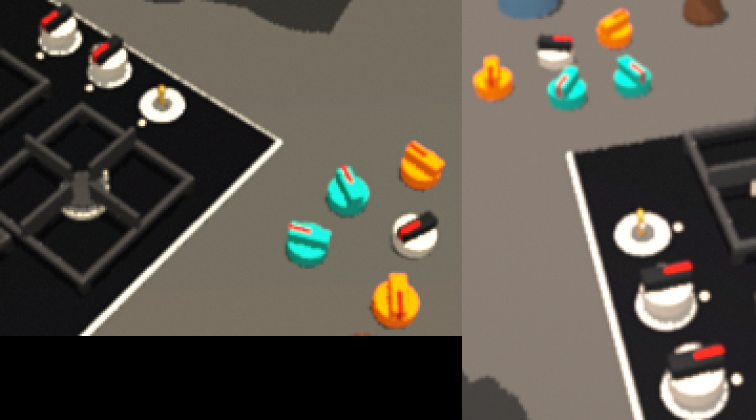

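The crop confirms it: the loose aluminium knob is at crop (415,236), with a black bar and its red end towards lower left. The bare brass spindle is in the leftmost place, and its white dot is on the far side. Next I'll get the numbers for the approach.

Run:
```python
from h import *
from plant import vision,get_obs
s,t=load("scene0"),load("side0")
c=lambda x,y:(185+x/2.1-.25,145+y/2.1-.25)
# bar top ends at z=34
a=onz(s,*c(398,237),34);b=onz(s,*c(437,215),34);print("bar",a,b,np.degrees(np.arctan2(*(a-b)[1::-1])))
for n,p,z in(("dot",(141,123),10),("dot2",(89,88),10),("dot3",(40,56),10),("collar",(162,104),11)): print(n,onz(s,*c(*p),z))
d=lambda x,y:(185+(x-462)/2.1-.25,165+y/2.1-.25)
for n,p,z in(("dot",(678,227),10),("dot2",(704,296),10),("dot3",(737,379),10),("collar",(642,233),11)): print("side",n,onz(t,*d(*p),z))
print("pan",onz(s,153,165,119),"handle end",onz(s,70,153,125))
w=vision.capture("wrist");print({k:v for k,v in w.items() if k!='pixels'})
```

```text
bar [494.58521375 320.43879311  34.        ] [447.04224827 339.69511756  34.        ] -22.049421155042328
dot [515.5837661   2.493503   10.       ]
dot2 [509.66670462 -82.06120576  10.        ]
dot3 [ 504.9552732  -166.04790378   10.        ]
collar [478.81117656   4.50636922  11.        ]
side dot [512.96861647   2.07931002  10.        ]
side dot2 [507.42208105 -82.58039055  10.        ]
side dot3 [ 503.18033904 -167.55791929   10.        ]
side collar [477.80770767   4.82766227  11.        ]
pan [ 628.11524468 -185.08566449  119.        ] handle end [ 717.51490002 -362.56235704  125.        ]
{'vfov': 65.16317615511619, 'cx': 278.5435516955102, 'cy': 214.57053598124966, 'T_tool_cam': array([[ 1.71981263e-05,  9.64463921e-01,  2.64214581e-01,
         6.97815449e+01],
       [ 9.99999718e-01, -2.15114249e-04,  7.20141217e-04,
        -5.55174873e-01],
       [ 7.51386543e-04,  2.64214494e-01, -9.64463652e-01,
        -1.96861453e+02],
       [ 0.00000000e+00,  0.00000000e+00,  0.00000000e+00,
         1.00000000e+00]])}
```

```bash
python3 -m pendant '{"dp":[[0.05,-0.03,-0.03],[0.1,-0.06,-0.06],[0.15,-0.095,-0.08],[0.2,-0.13,-0.1],[0.25,-0.16,-0.1],[0.3,-0.19,-0.1],[0.345,-0.22,-0.1],[0.385,-0.25,-0.1]],"rotation":[[0,0,0],[0,0,0.1],[0,0,0.2],[0,0,0.3],[0,0,0.4],[0,0,0.5],[0,0,0.6],[0,0,0.677]]}'
```

```text
time: 1.15
tool_pos: [448.8, -150.8, 288.7]
tcp_rot: [3.142, 0.0, -0.387]
contact_force: [-0.4, -0.5, 0.5]
grip_width: 91.7
finger_force: 0.0
```

```bash
python3 -m pendant '{"dp":[[-0.02,-0.057,0.0],[-0.041,-0.114,0.0],[-0.062,-0.171,0.02],[-0.083,-0.227,0.05],[-0.104,-0.283,0.08],[-0.124,-0.34,0.11],[-0.144,-0.396,0.14],[-0.164,-0.452,0.159]],"rotation":[[0,0,0],[0,0,0],[0,0,0],[0,0,0],[0,0,0],[0,0,0],[0,0,0],[0,0,0]]}' 0.05
python3 - <<'E'
from h import *
from plant import vision,get_obs
o=get_obs();w=vision.capture("wrist");w["o"]=o
print(o["tool_pos"],o["tcp_rot"],o["grip_width"])
np.save("pics/w1.npy",w,allow_pickle=True);cv2.imwrite("pics/w1.png",w["pixels"][:,:,::-1])
s,t=load("scene0"),load("side0")
print("mug",onz(s,461,268,92),onz(t,215,137,92),"mill",onz(s,358,316,145),onz(t,301,130,145))
E
```

```text
time: 2.15
tool_pos: [464.4, 311.5, 134.9]
tcp_rot: [3.14, 0.001, -0.385]
contact_force: [1.2, -0.8, 0.7]
grip_width: 49.6
finger_force: 0.0
[464.41405226 311.49923913 134.88653478] [ 3.14042990e+00  6.59995098e-04 -3.85352674e-01] 49.61758933217806
mug [456.42587736 475.54334491  92.        ] [464.9619026  478.98125012  92.        ] mill [686.17373223 373.18342577 145.        ] [666.5180434  340.15033389 145.        ]
```

View pics/w1.png

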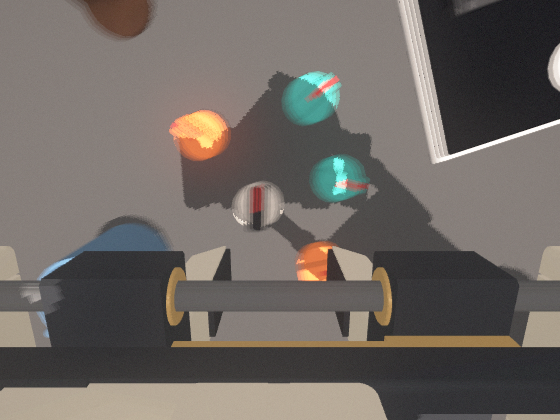

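The wrist view shows the target knob at (258,207), its bar nearly vertical so the yaw fits and the red end up. The orange and turquoise knobs are around it, and the mug is at lower left, close to where the gripper body will go. I'll let the arm settle and measure precisely, mug included.

```bash
python3 -m pendant '{"dp":[[0,0,0],[0,0,0]],"rotation":[[0,0,0],[0,0,0]]}' >/dev/null
cat >> h.py <<'E'
def wcap(name):
    from plant import vision,get_obs
    o=get_obs();w=vision.capture("wrist");T=np.eye(4);T[:3,:3]=R.from_euler("xyz",o["tcp_rot"]).as_matrix();T[:3,3]=o["tool_pos"]
    w["pose"]=T@w["T_tool_cam"];w["o"]=o;np.save(f"pics/{name}.npy",w,allow_pickle=True)
    cv2.imwrite(f"pics/{name}.png",w["pixels"][:,:,::-1]);return w
def comps(m,amin=15):
    n,l,st,ce=cv2.connectedComponentsWithStats(m.astype(np.uint8));return [(st[i,4],ce[i].round(1),st[i,:4]) for i in range(1,n) if st[i,4]>amin],l
E
python3 - <<'E'
from h import *
w=wcap("w2");o=w["o"];print(o["tool_pos"],o["tcp_rot"])
hsv=cv2.cvtColor(w["pixels"],cv2.COLOR_RGB2HSV)
roi=np.zeros(hsv.shape[:2],bool);roi[150:260,200:320]=1
H,S,V=[hsv[...,i].astype(int) for i in range(3)]
print("red",comps(roi&((H<6)|(H>172))&(S>150))[0]);print("white",comps(roi&(S<50)&(V>140))[0]);print("black",comps(roi&(V<35))[0])
s,t=load("scene0"),load("side0")
for n,c in(("scene",s),("side",t)):
    h=cv2.cvtColor(c["pixels"],cv2.COLOR_RGB2HSV);print(n,comps((h[...,0]>98)&(h[...,0]<115)&(h[...,1]>90),100)[0])
b=(H>98)&(H<115)&(S>90);print("wrist blue",comps(b,200)[0])
cv2.imwrite("pics/c2.png",np.hstack([cv2.resize(x[:,:,::-1],(w_,400),interpolation=3) for x,w_ in((w["pixels"][140:260,200:320],400),(s["pixels"][245:315,420:500],400))]))
E
```

```text
[465.11973023 309.20718238 136.60983141] [ 3.14130242e+00 -3.63415480e-04 -3.85676223e-01]
red [(np.int32(135), array([259.8, 198.9]), array([257, 186,   6,  26], dtype=int32))]
white [(np.int32(859), array([261.2, 203.2]), array([239, 182,  45,  44], dtype=int32)), (np.int32(257), array([212.8, 253.6]), array([200, 246,  26,  14], dtype=int32))]
black []
scene [(np.int32(2458), array([457.2, 281.9]), array([428, 253,  69,  58], dtype=int32))]
side [(np.int32(994), array([214.3, 152.2]), array([199, 133,  31,  40], dtype=int32))]
wrist blue []
```

View pics/c2.png

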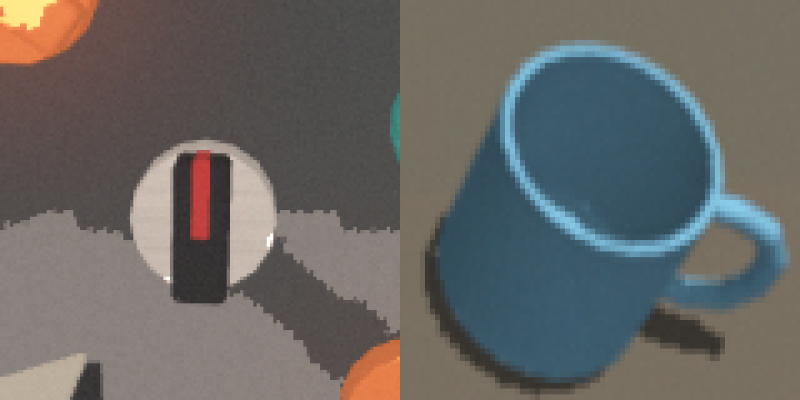

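The crop shows the bar's top face spanning about x 172–229 and y 152–303. Its centre is at full-frame pixel (260,208), and the red line points straight up along tool +x. The mug rim centre is at about (462.4,270.8) in scene.

Run:
```python
from h import *
w=load("w2");s,t=load("scene0"),load("side0")
px=lambda x,y:(200+x/3.333-.35,140+y/3.333-.35)
a=onz(w,*px(201.5,152.5),34);b=onz(w,*px(199.5,302.5),34);k=(a+b)/2;print("bar",a,b,k,np.degrees(np.arctan2(*(a-b)[1::-1])),np.linalg.norm(a-b))
l=(onz(w,*px(173,152),34)-onz(w,*px(172,302),34));r=(onz(w,*px(230,153),34)-onz(w,*px(227,303),34));print([np.degrees(np.arctan2(v[1],v[0])) for v in(l,r)])
print("disc",onz(w,*px(203.5,215),16))
g=cv2.cvtColor(t["pixels"],cv2.COLOR_RGB2HSV)
m=(g[...,0]>98)&(g[...,0]<115)&(g[...,1]>90);ys,xs=np.nonzero(m)
for y in range(133,173,3): x=xs[ys==y];print(y,x.min(),x.max(),end='; ')
mug=onz(s,462.4,270.8,92);print("mug",mug,onz(t,214.3,139.5,92))
p=w["o"]["tool_pos"];T=R.from_euler("xyz",w["o"]["tcp_rot"]).as_matrix()
print("tool delta to knob",T.T@(k-p)); print("mug in tool from knob",T.T@(mug-k))
```

```text
bar [485.76708711 318.95492272  34.        ] [445.81064597 336.49408024  34.        ] [465.78886654 327.72450148  34.        ] -23.699406211411304 43.63644388790773
[np.float64(-23.71564371047292), np.float64(-23.683075901448976)]
disc [465.55171696 327.91078934  16.        ]
133 211 219; 136 201 226; 139 199 226; 142 200 226; 145 200 226; 148 201 227; 151 201 227; 154 202 227; 157 202 228; 160 203 228; 163 203 229; 166 203 228; 169 205 226; 172 211 218; mug [460.84008282 480.04286664  92.        ] [460.29217264 464.53654986  92.        ]
tool delta to knob [ -6.38325719 -17.43861498 102.60246141]
mug in tool from knob [ -61.86418699 -139.25119863  -58.06290445]
```

Run:
```python
from h import *
s,t=load("scene0"),load("side0")
for c,u,v in((s,450,312.5),(t,214.5,173)):
    p=onz(c,u,v,0);d=(p-c["pose"][:3,3])[:2];print("base centre",p[:2]+41*d/np.linalg.norm(d))
print(onz(t,213,133,92), onz(s,450+0,252.5,92), onz(s,455,289,92))
# side: left/right silhouettes at body, tangent planes -> direction to axis
print("tri rim", tri([ray(s,462.4,270.8),ray(t,213.5,139)]))
```

```text
base centre [456.73684828 504.61469554]
base centre [451.5146452  482.67463019]
[464.27328648 505.62714739  92.        ] [434.97719895 444.68190554  92.        ] [506.58755114 483.78518791  92.        ]
tri rim (array([459.08233665, 479.61513327,  87.49523765]), [np.float64(1.513506899515543), np.float64(1.5135068995155463)])
```

```bash
python3 -m pendant '{"dp":[[-0.0064,-0.0174,0.0],[-0.0064,-0.0174,0.04],[-0.0064,-0.0174,0.08],[-0.0064,-0.0174,0.1],[-0.0064,-0.0174,0.108],[-0.0064,-0.0174,0.1145],[-0.0064,-0.0174,0.1145],[-0.0064,-0.0174,0.1145]],"rotation":[[0.06,0,0.028],[0.06,0,0.028],[0.06,0,0.028],[0.06,0,0.028],[0.06,0,0.028],[0.06,0,0.028],[0.06,0,0.028],[0.06,0,0.028]]}' 0.036
python3 - <<'E'
from h import *
w=wcap("w3");cv2.imwrite("pics/w3c.png",cv2.resize(w["pixels"][130:350,150:410,::-1],None,fx=2.5,fy=2.5))
E
```

```text
time: 3.5
tool_pos: [466.1, 328.7, 22.7]
tcp_rot: [-3.081, -0.0, -0.413]
contact_force: [0.3, 0.2, 0.4]
grip_width: 35.8
finger_force: 0.0
```

View pics/w3c.png

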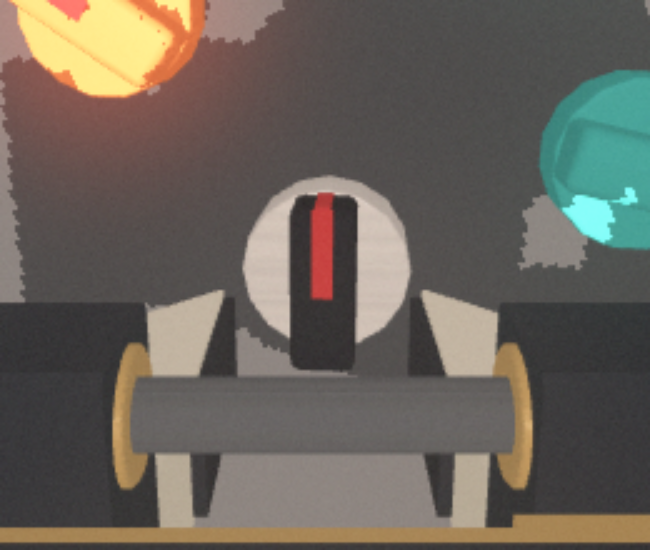

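The crop shows the bar centred between the fingers at crop (324,282). The predicted grasp point is at row 287, so the position is good. I'll close and lift.

```bash
python3 -m pendant '{"dp":[[0,0,0],[0,0,0],[0,0,0],[0,0,0],[0,0,0]],"rotation":[[0,0,0],[0,0,0],[0,0,0],[0,0,0],[0,0,0]]}' 0.0 && python3 -m pendant '{"dp":[[0,0,-0.015],[0,0,-0.05],[0,0,-0.09],[0,0,-0.1],[0,0,-0.1],[0,0,-0.1]],"rotation":[[0,0,0],[0,0,0],[0,0,0],[-0.06,0,0],[-0.06,0,0],[-0.06,0,0]]}'
python3 - <<'E'
from h import *
w=wcap("w4");print(w["o"]["tool_pos"],w["o"]["tcp_rot"]);cv2.imwrite("pics/w4c.png",cv2.resize(w["pixels"][190:300,200:350,::-1],None,fx=4,fy=4))
E
```

```text
time: 4.18
tool_pos: [465.6, 328.5, 21.8]
tcp_rot: [-3.082, 0.001, -0.413]
contact_force: [-0.2, 0.7, -0.3]
grip_width: 0.3
finger_force: 0.0
time: 4.92
tool_pos: [462.7, 322.8, 121.2]
tcp_rot: [3.142, 0.002, -0.413]
contact_force: [-0.0, 0.7, 0.8]
grip_width: 0.6
finger_force: 0.0
[462.66954627 322.77007809 121.18284923] [ 3.14150007e+00  1.62617846e-03 -4.12912194e-01]
```

View pics/w4c.png

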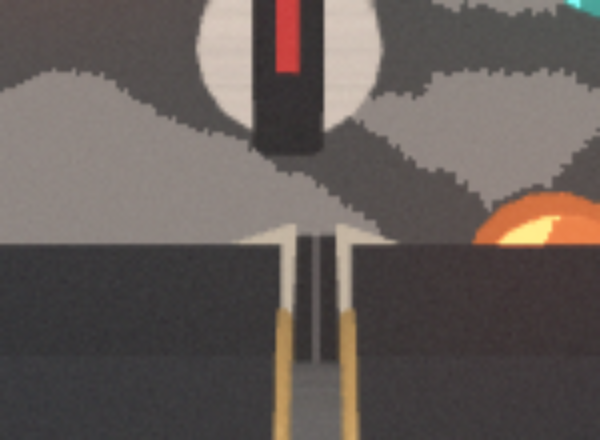

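The fingers closed fully (0.3 mm) without touching the knob, so they passed above the bar. In the wrist view the fingertips also look closer to the camera than a tip at the reported TCP would. I'll check the true tip position with the two fixed cameras.

Run:
```python
from h import *
from plant import vision,get_obs
o=get_obs();p=o["tool_pos"];out=[]
for n in("scene","side"):
    c=vision.capture(n);np.save(f"pics/{n}1.npy",c,allow_pickle=True)
    q=c["pose"][:3,:3].T@(p-c["pose"][:3,3]);u=c["cx"]+f(c)*q[0]/-q[2];v=c["cy"]-f(c)*q[1]/-q[2]
    u0,v0=int(u)-50,max(0,int(v)-75);print(n,u,v,u0,v0)
    im=c["pixels"][v0:v0+125,u0:u0+100].copy();im=cv2.resize(im,(400,500),interpolation=3)
    cv2.drawMarker(im,(int((u-u0)*4),int((v-v0)*4)),(255,0,255),0,12);out.append(im)
cv2.imwrite("pics/tip.png",np.hstack(out)[:,:,::-1])
```

```text
scene 390.5081307968743 223.3437646241644 340 148
side 224.79665916118813 153.95927022195661 174 78
```

View pics/tip.png

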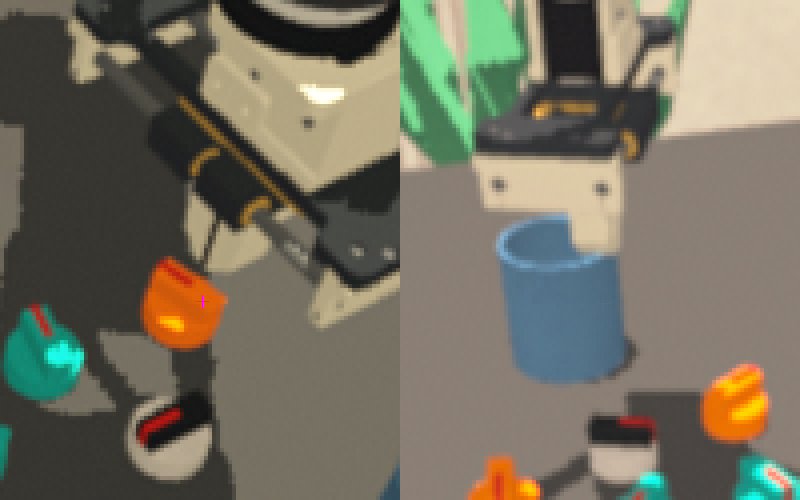

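The picture confirms it: the fingertips, at about (208,270) in the left half and (597,252) in the right, are well above the reported TCP marks. I'll triangulate the true tip.

Run:
```python
from h import *
from plant import get_obs
s,t=load("scene1"),load("side1");o=get_obs();print(o["tool_pos"])
for a,b in(((207,271),(597,252)),((205,273),(597,250))):
    x,e=tri([ray(s,340+a[0]/4,148+a[1]/4),ray(t,174+(b[0]-400)/4,78+b[1]/4)])
    print(x,e,R.from_euler("xyz",o["tcp_rot"]).as_matrix().T@(x-o["tool_pos"]))
# wrist: tip front edge, closed & pads at opening 36
```

```text
[462.69666756 322.51771966 120.91797857]
[465.39155895 323.20808072 152.41651132] [np.float64(4.018922144342651), np.float64(4.018922144342692)] [  2.1308763   -1.68594187 -31.50418336]
[466.32574554 323.37433792 152.90856987] [np.float64(4.990012423576092), np.float64(4.99001242357609)] [  2.91863405  -2.21304264 -31.99821793]
```

The real fingertips sit about 32–35 mm behind the reported TCP, so the tool length is wrong by that much. I'll descend again allowing for it, then creep down until the fingertips feel the round body.

```bash
python3 -m pendant '{"dp":[[0.001,-0.006,0.0],[0.001,-0.006,0.0],[0.001,-0.006,0.05],[0.001,-0.006,0.09],[0.001,-0.006,0.115],[0.001,-0.006,0.125],[0.001,-0.006,0.125],[0.001,-0.006,0.125]],"rotation":[[0,0,0],[0,0,0],[0,0,0],[0,0,0],[0,0,0],[0,0,0],[0,0,0],[0,0,0]]}' 0.036
python3 -m pendant '{"dp":[[0,0,0.0015],[0,0,0.003],[0,0,0.003],[0,0,0.003]],"rotation":[[0,0,0],[0,0,0],[0,0,0],[0,0,0]]}'
python3 -m pendant '{"dp":[[0,0,0.0015],[0,0,0.003],[0,0,0.003],[0,0,0.003]],"rotation":[[0,0,0],[0,0,0],[0,0,0],[0,0,0]]}'
```

```text
time: 6.08
tool_pos: [467.3, 328.6, -2.2]
tcp_rot: [-3.14, -0.001, -0.413]
contact_force: [0.1, -0.1, -0.0]
grip_width: 36.1
finger_force: 0.0
time: 6.58
tool_pos: [466.5, 328.1, -6.3]
tcp_rot: [-3.142, 0.001, -0.413]
contact_force: [-0.0, -0.5, -1.1]
grip_width: 36.2
finger_force: 0.0
time: 7.08
tool_pos: [466.5, 328.1, -9.4]
tcp_rot: [3.141, 0.001, -0.413]
contact_force: [-0.2, -0.5, -0.3]
grip_width: 35.8
finger_force: 0.0
```

```bash
for i in 1; do python3 -m pendant '{"dp":[[0,0,0.001],[0,0,0.002],[0,0,0.002],[0,0,0.002]],"rotation":[[0,0,0],[0,0,0],[0,0,0],[0,0,0]]}' | grep -E "pos|contact"; done
python3 -m pendant '{"dp":[[0,0,0.001],[0,0,0.002],[0,0,0.002],[0,0,0.002]],"rotation":[[0,0,0],[0,0,0],[0,0,0],[0,0,0]]}' | grep -E "pos|contact"
```

```text
tool_pos: [466.5, 328.1, -11.3]
contact_force: [-0.7, -0.0, -0.3]
tool_pos: [466.4, 328.1, -13.4]
contact_force: [-0.1, -1.4, 0.4]
```

```bash
python3 -m pendant '{"dp":[[0,0,0],[0,0,0],[0,0,0],[0,0,0]],"rotation":[[0,0,0],[0,0,0],[0,0,0],[0,0,0]]}' 0.0
```

```text
time: 8.57
tool_pos: [466.5, 328.1, -13.3]
tcp_rot: [3.142, 0.001, -0.413]
contact_force: [-0.1, 0.0, 0.3]
grip_width: 15.5
finger_force: 30.0
```

Gripped: 15.5 mm opening at 30 N. Now I'll lift, then go to a viewing pose just short of the spindle.

```bash
python3 -m pendant '{"dp":[[0,0,-0.01],[0,0,-0.03],[0,0,-0.055],[0,0,-0.08],[0,0,-0.08],[0,0,-0.08]],"rotation":[[0,0,0],[0,0,0],[0,0,0],[0,0,0],[0,0,0],[0,0,0]]}' && python3 -m pendant '{"dp":[[0.01,0.035,0],[0.02,0.08,0],[0.03,0.125,0],[0.043,0.175,0],[0.055,0.225,0],[0.066,0.275,0],[0.076,0.314,0],[0.076,0.314,0]],"rotation":[[0,0,-0.04],[0,0,-0.1],[0,0,-0.16],[0,0,-0.22],[0,0,-0.28],[0,0,-0.32],[0,0,-0.353],[0,0,-0.353]]}' && python3 -m pendant '{"dp":[[0,0,0],[0,0,0],[0,0,0]],"rotation":[[0,0,0],[0,0,0],[0,0,0]]}'
python3 - <<'E'
from h import *
w=wcap("w5");cv2.imwrite("pics/w5c.png",cv2.resize(w["pixels"][70:330,120:460,::-1],None,fx=2.3,fy=2.3,interpolation=3))
print(w["o"]["tool_pos"],w["o"]["tcp_rot"])
E
```

```text
time: 9.32
tool_pos: [466.1, 327.8, 66.1]
tcp_rot: [3.141, 0.001, -0.413]
contact_force: [-0.3, -0.1, -0.9]
grip_width: 15.7
finger_force: 30.0
time: 10.32
tool_pos: [409.0, 8.1, 65.9]
tcp_rot: [-3.141, 0.003, -0.064]
contact_force: [0.0, 0.9, -0.6]
grip_width: 15.3
finger_force: 30.0
time: 10.7
tool_pos: [410.0, 10.8, 66.5]
tcp_rot: [-3.141, 0.001, -0.059]
contact_force: [0.3, -0.2, -0.0]
grip_width: 15.6
finger_force: 30.0
[410.01739234  10.80582194  66.45848717] [-3.14131112e+00  1.09700972e-03 -5.86107087e-02]
```

View pics/w5c.png

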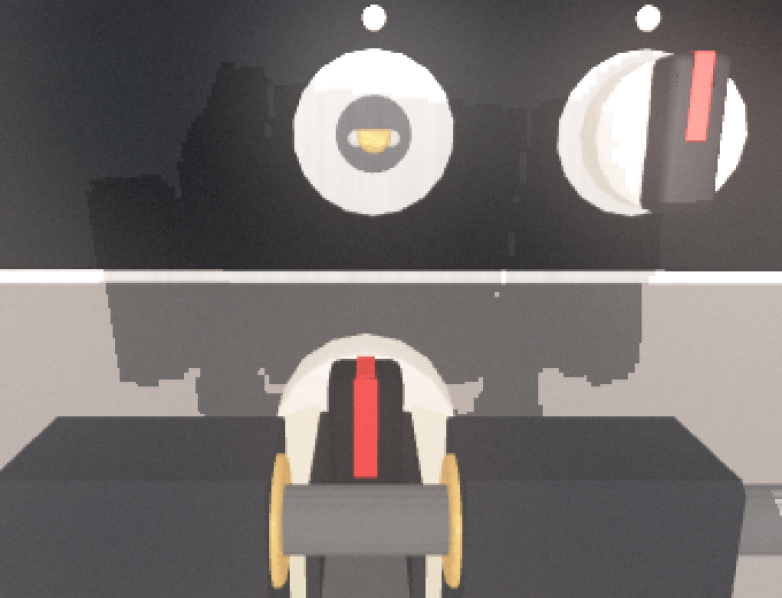

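The wrist view shows the bare stud at crop (374,140) inside its collar at (373,131), and its off dot at (374,18). The neighbour's dot is at (648,18). The held knob is below: rim front at (366,335), sides at 278 and 453, red line vertical at x = 366, so its yaw matches the tool. Next I'll work out the offsets.

Run:
```python
from h import *
w=load("w5");o=w["o"];p=o["tool_pos"];T=R.from_euler("xyz",o["tcp_rot"]).as_matrix()
px=lambda x,y:(120+(x+.5)/2.3-.5,70+(y+.5)/2.3-.5)
P={n:onz(w,*px(x,y),z) for n,x,y,z in(("dot",374,18,10),("dot2",648,18,10),("collar",373,131,11),("colL",293,131,11),("colR",453,131,11),("tipflat_mid",374,129,39),("tipround",374,152,39),("rimfront",366,335,97.8),("rimL",278,412,97.8),("rimR",453,412,97.8),("barfront",366,359,113.8))}
for n,v in P.items(): print(n,v.round(1),(T.T@(v-p)).round(1))
d=P["dot"]-P["dot2"];print("row yaw",np.degrees(np.arctan2(-d[0],d[1])),np.linalg.norm(d),"tool",np.degrees(o["tcp_rot"][2]))
# mask refinements for dots/gold
h=cv2.cvtColor(w["pixels"],cv2.COLOR_RGB2HSV);g=(h[...,0]>15)&(h[...,0]<35)&(h[...,1]>90);g[150:]=0
print("gold",comps(g,8)[0])
m=h[...,2]>150;m[90:]=0;print("white",[c for c in comps(m,20)[0]])
```

```text
dot [511.7   2.4  10. ] [102.1   2.4  56.3]
dot2 [506.7 -82.8  10. ] [102.1  87.8  56.3]
collar [477.8   4.7  11. ] [68.1  2.2 55.4]
colL [479.3  30.4  11. ] [ 68.1 -23.6  55.4]
colR [476.3 -21.1  11. ] [68.1 28.  55.4]
tipflat_mid [478.5   4.6  39. ] [68.8  2.2 27.4]
tipround [472.1   4.9  39. ] [62.4  2.2 27.4]
rimfront [433.9   9.5  97.8] [ 23.8  -0.1 -31.4]
rimL [416.4  31.1  97.8] [  5.2 -20.7 -31.3]
rimR [414.   -9.7  97.8] [  5.2  20.2 -31.4]
barfront [433.1   9.6 113.8] [ 23.1  -0.1 -47.4]
row yaw -3.3604515202996756 85.405472732137 tool -3.3581462419817956
gold [(np.int32(117), array([282.5, 130.1]), array([276, 126,  14,  10], dtype=int32))]
white [(np.int32(8158), array([44.9, 45.5]), array([ 0,  0, 97, 90], dtype=int32)), (np.int32(47), array([108.9,   3.3]), array([104,   0,  10,   8], dtype=int32)), (np.int32(622), array([321.8,   4.8]), array([247,   0, 133,  10], dtype=int32)), (np.int32(40), array([468. ,   3.4]), array([465,   0,   7,   8], dtype=int32)), (np.int32(21), array([231.4,   5. ]), array([227,   3,  10,   4], dtype=int32)), (np.int32(26), array([216.3,   5.5]), array([207,   4,  20,   3], dtype=int32)), (np.int32(100), array([282.2,  77.4]), array([277,  72,  11,  12], dtype=int32)), (np.int32(101), array([401.3,  77.5]), array([396,  72,  11,  12], dtype=int32)), (np.int32(97), array([520.6,  77.6]), array([516,  72,  11,  12], dtype=int32))]
```

Spindle yaw equals tool yaw (−3.36°). Relative to the knob, the spindle is about +67 mm in tool x (65.5–68 depending on the estimate) and +2.2 mm in tool y. I'll move above it with about 8 mm clearance and check against the fixed cameras.

```bash
python3 -m pendant '{"dp":[[0.02,0.001,0],[0.045,0.002,0],[0.067,0.0022,0],[0.067,0.0022,0.015],[0.067,0.0022,0.032],[0.067,0.0022,0.032],[0.067,0.0022,0.032],[0.067,0.0022,0.032]],"rotation":[[0,0,0],[0,0,0],[0,0,0],[0,0,0],[0,0,0],[0,0,0],[0,0,0],[0,0,0]]}'
python3 - <<'E'
from h import *
from plant import vision,get_obs
o=get_obs();p=o["tool_pos"];T=R.from_euler("xyz",o["tcp_rot"]).as_matrix();out=[]
for n in("scene","side"):
    c=vision.capture(n);np.save(f"pics/{n}2.npy",c,allow_pickle=True)
    q=c["pose"][:3,:3].T@(p-c["pose"][:3,3]);u=c["cx"]+f(c)*q[0]/-q[2];v=c["cy"]-f(c)*q[1]/-q[2]
    u0,v0=int(u)-25,int(v)-35;print(n,u,v,u0,v0)
    out.append(cv2.resize(c["pixels"][v0:v0+55,u0:u0+50],(400,440),interpolation=3))
cv2.imwrite("pics/hov.png",np.hstack(out)[:,:,::-1])
E
```

```text
time: 11.75
tool_pos: [477.3, 3.8, 35.3]
tcp_rot: [-3.142, -0.001, -0.06]
contact_force: [-0.4, -0.0, -0.2]
grip_width: 15.4
finger_force: 30.0
scene 261.6706455321605 187.089713595163 236 152
side 270.1324140112369 267.520387456437 245 232
```

View pics/hov.png

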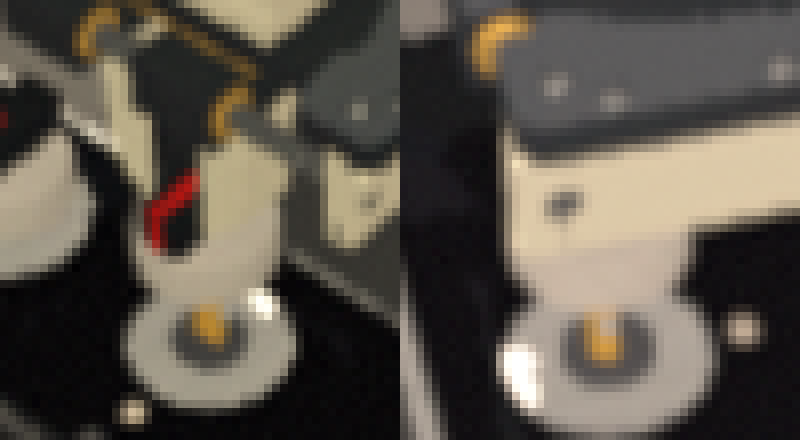

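The picture shows the knob right above the stud. In the left half the knob sides are at 135 and 282, midpoint 208, with the stud at 210. In the right half the sides are at 510 and 693, midpoint 601, with the stud axis extrapolating to about 599. That is within about 0.5 mm, so I can descend.

```bash
python3 -m pendant '{"dp":[[0,0,0.004],[0,0,0.008],[0,0,0.011],[0,0,0.014],[0,0,0.017],[0,0,0.017],[0,0,0.017]],"rotation":[[0,0,0],[0,0,0],[0,0,0],[0,0,0],[0,0,0],[0,0,0],[0,0,0]]}'
python3 -m pendant '{"dp":[[0,0,0.002],[0,0,0.004],[0,0,0.006],[0,0,0.007],[0,0,0.007],[0,0,0.007]],"rotation":[[0,0,0],[0,0,0],[0,0,0],[0,0,0],[0,0,0],[0,0,0]]}'
```

```text
time: 12.72
tool_pos: [476.8, 3.7, 17.7]
tcp_rot: [-3.141, 0.001, -0.06]
contact_force: [-1.2, 0.4, 2.2]
grip_width: 15.8
finger_force: 30.0
time: 13.48
tool_pos: [477.5, 3.8, 10.8]
tcp_rot: [-3.141, -0.001, -0.06]
contact_force: [2.6, 0.9, 3.9]
grip_width: 15.8
finger_force: 30.0
```

The knob is going on as expected: the ears have met and the spindle is about 4 mm in. I'll press on through the click.

```bash
python3 -m pendant '{"dp":[[0.0005,0,0.001],[0.0005,0,0.002],[0.0005,0,0.003],[0.0005,0,0.003]],"rotation":[[0,0,0],[0,0,0],[0,0,0],[0,0,0]]}'
python3 -m pendant '{"dp":[[0,0,0.001],[0,0,0.002],[0,0,0.003],[0,0,0.003]],"rotation":[[0,0,0],[0,0,0],[0,0,0],[0,0,0]]}'
```

```text
time: 13.98
tool_pos: [477.6, 3.7, 7.9]
tcp_rot: [-3.141, -0.0, -0.06]
contact_force: [2.0, 2.2, 7.0]
grip_width: 15.8
finger_force: 30.0
time: 14.48
tool_pos: [477.5, 3.7, 4.5]
tcp_rot: [-3.141, 0.0, -0.06]
contact_force: [3.5, 1.4, 2.9]
grip_width: 15.3
finger_force: 30.0
```

```bash
python3 -m pendant '{"dp":[[0,0,0.001],[0,0,0.002],[0,0,0.003],[0,0,0.003]],"rotation":[[0,0,0],[0,0,0],[0,0,0],[0,0,0]]}'
python3 -m pendant '{"dp":[[0,0,0.001],[0,0,0.001],[0,0,0.001]],"rotation":[[0,0,0],[0,0,0],[0,0,0]]}'
```

```text
time: 14.98
tool_pos: [477.6, 3.6, 2.2]
tcp_rot: [-3.142, -0.0, -0.06]
contact_force: [2.1, 1.3, 10.5]
grip_width: 15.6
finger_force: 30.0
time: 15.35
tool_pos: [477.8, 3.6, 1.9]
tcp_rot: [3.142, -0.001, -0.06]
contact_force: [1.7, 1.4, 18.2]
grip_width: 16.0
finger_force: 30.0
```

```bash
python3 -m pendant '{"dp":[[0,0,0.0005],[0,0,0.001],[0,0,0.001],[0,0,0.001]],"rotation":[[0,0,0],[0,0,0],[0,0,0],[0,0,0]]}'
python3 - <<'E'
from h import *
from plant import vision,get_obs
# fixed-view check: dark hole / gold stud no longer visible under the knob; scenery displacement
for n in("scene","side"):
    a=load(n+"0")["pixels"];c=vision.capture(n)["pixels"]
    u0,v0=(236,152) if n=="scene" else (245,232)
    g=lambda im:[x[:2] for x in comps((lambda h:(h[...,0]>12)&(h[...,0]<35)&(h[...,1]>110)&(h[...,2]>80))(cv2.cvtColor(im[v0+33:v0+55,u0:u0+50],cv2.COLOR_RGB2HSV)),4)[0]]
    print(n,"gold before",g(load(n+"2")["pixels"]),"now",g(c))
print(get_obs()["contact_force"],get_obs()["dq"].round(4),get_obs()["tool_pos"])
E
```

```text
time: 15.85
tool_pos: [477.9, 3.6, 1.6]
tcp_rot: [3.141, -0.001, -0.06]
contact_force: [-1.9, 1.5, 25.9]
grip_width: 15.7
finger_force: 30.0
scene gold before [(np.int32(18), array([25.7,  7.2]))] now []
side gold before [(np.int32(17), array([24.6,  9.3]))] now []
[-2.0489981   2.39841291 26.38151841] [-0.0006 -0.      0.0013  0.0002 -0.0011 -0.0004] [477.92955902   3.61663626   1.61279278]
```

The knob is on the hard stop at 26 N and at rest. Its height matches fully home with the spindle on its stop, and the force dropped at the click. Handing in.

```bash
python3 -c "
from plant import workorder;print(workorder.close_job())"
```

```text
the job is handed in; nothing more can be done
None
```

I fitted the knob on the bare spindle with its pointer to the off dot, pressed it past the click and handed the job in with it still gripped and held down at about 26 N; no verdict was returned, so "fully home" rests on the force drop at the click and the final height.

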